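# Draw the transport bolt inside a clock case with the hooked rod

## Robot

A 6-joint arm with a two-finger parallel gripper is mounted at the origin on the work surface. World frame = base frame: x ahead of the robot, y to its left, z up, the work surface at z = 0. Lengths are in m, angles in rad, forces in N, time in s.
With the tool pointing down it reaches from about 0.3 to 0.875 m from the base axis. Payload 6.4 kg.
Tool frame: the origin (TCP) lies midway between the tips of the shut fingers; the grasp point (between the pads) lies 19 mm behind it; z points along the fingers, y is the direction in which the jaws open and shut (so a half turn about z gives the same grasp; the last joint's range is limited). The gripper opens to 85 mm and grips with 20 to 120 N. Pads are 22 mm wide; open, the fingers measure 114 mm over their backs; the gripper's body (76 mm by 85 mm) begins 54 mm behind the grasp point. The pads swing forward as they close: fully open they stand 13 mm farther back than shut.
Start: joints at [-1.538, 0.181, 1.607, -0, 1.354, -0.206], TCP at [0.136, -0.559, 0.231] pointing down, gripper open.
Joint ranges: [-2.99, 2.99], [-0.89, 2.07], [0.3, 2.58], [-1.14, 4.28], [0, 2.63], [-3.12, 3.12]. Speed limits (rad/s): [2.57, 2.57, 3.01, 3.14, 3.14, 3.14].

## Interface

Orientations are given as a unit quaternion [w, x, y, z].
In Python, from bench import ctrl gives the robot as it stands. The module is installed in compiled form; this text tells all that it offers.
- The arm moves only by the tool arm_command, never from a script. Its argument "plan" is one flat list of numbers, 4 for each row, row after row: the shift along the tool's x, y, z in mm, then the turn about the tool's z in rad. A call has 1 to 20 rows; each row shifts and turns the commanded pose from where the row before left it, along the tool's axes as they then stand; what a row does not reach is not made up. A row lasts 1/10 s, in which the tool goes at most 50 mm and 8.59 degrees, less where a joint would pass 70% of its speed; a pose out of reach is approached as far as the arm can. A call is refused whole if a number of a shift passes 50 or a number of a turn 0.15, either way. A call with a gripper value outside its range is refused whole. "grip" is the opening, from 0 (shut) to 1 (fully open), set as the call begins (left out, the last holds). The fingers move at their own pace and stop on an object; the grip force is fixed at half the most. Time passes only in rows, so rows that do not move let the fingers close. It gives the time, the measured TCP pose, the force and the opening at its end, in the units of the state.
- ctrl.get_obs(): the state, without advancing time (a new reading comes with each control period).
- ctrl.camera(name): name is "scene" or "top" or "wrist"; returns a dict with "color" (420x560x3 uint8, red, green, blue), "camera_matrix" (3x3 intrinsics, pixels), "k1" (the pictures are not rectified: a ray, as slopes to the right and down, at radius r is drawn at 1 + k1 r^2 times it, then the intrinsics apply), "eye" and "attitude" of the camera in the world; the wrist camera has in their place "T_tool_cam" (4x4, takes a point from camera to tool coordinates, whose origin is the TCP and whose axes are the flange's). Camera axes: x right, y up, looking along -z (the intrinsics and any distortion apply to the point x, -y, -z); pixel columns grow to the right and rows downward; lengths in m; the calibration is good to about 2 mm. A picture is of the moment at which its call begins: read the wrist's pose just before it. There is no depth.
- ctrl.hand_in(): hands the job in, once; it reports no verdict.
The state is a dict: "time_s": time; "q": joint angles; "dq": joint speeds; "joint_efforts": joint torques, N m; "eef_pos": TCP position; "eef_rot": TCP orientation; "wrist_force": force on the tool from outside, world axes, zero at the start; "torque": the same for the moment, N m; "opening": opening from 0.0 (shut) to 1.0 (fully open).
Only numpy, scipy, OpenCV 4.12 (cv2) and the standard library are available. Lean on these libraries where they do the work, as an engineer would, in place of code of your own. Each camera call takes 0.05 s, during which the arm holds its last target. There are 200 camera calls.

## Task

Take the orange-handled hooked rod off its wooden rack and reach it in through the open end of the clock case, under the brass bars, to hook the red plate of the pendulum's transport bolt. Draw the bolt back until you feel it seat firmly on its blue stop and press it home with about 8 newtons for half a second, never letting the rod bear harder than 18 newtons on the bolt or case. Then unhook, leaving the bolt home, and lay the rod back in its rack as you found it, hook end the same way, keeping the gripper off the case and leaving the other things on the bench where they are.

Things in the scene. Friction and masses are not known exactly. Their poses are not given: they have to be found in the camera images.
- rod: Loose hooked rod, 0.18 kg. Origin: handle's axis, mid-handle; x along the rod to the hook, z up in its rack. Orange square handle 16 x 16 mm, x = -60 to 55 mm (grip it across y near the origin). Steel shaft 8 mm thick on the same axis to x = 190 mm, there bent straight down (-z) as a hook 8 mm thick whose rounded end reaches 30 mm below the shaft axis. Balances about 30 mm ahead of the origin.
- rod_hook (a point): Centre of the rounded end of the hook: 190 mm ahead of the rod's origin and 26 mm below the shaft axis.
- rack: Fixed wooden rod rack, base 230 x 70 x 12 mm. Origin on the bench below the rod's origin; x points as the hook does. Two V-notched posts 12 mm thick: at x = -45 mm (floor z = 67, 21 mm wide, carries the handle) and x = 120 mm (floor z = 71, 13 mm wide, carries the shaft); both flare wider for 23 mm above the floor. The rod in it: axis at z = 75 mm, y = 0, origin within 12 mm of x = 0.
- case: Dark wooden clock case, fixed, 200 (x) x 160 (y) x 134 mm high. Origin: centre of underside; x points in from the open end (x = -100 mm), z up. Inside: side walls y = +-70, rear wall x = 90 mm; roof of 4 brass bars along x and a cross bar at the mouth, underside z = 118 mm. On y = 0 a rail (top z = 30 mm) bears bolt and stop (stop's top z = 50 mm). Bob at x = 45 to 87 mm, top z = 56, look only.
- bolt: Steel bolt in the case, slides along the case's x only with about 2.5 N of friction; stays where left. Origin: foot of its red upright plate, at the case's z = 30 mm, y = 0, starting at x = 5 to 15 mm. The plate is 5 mm thick (x), 40 mm wide (y); its top is 34 mm above the origin (z = 64 mm), its lower 10 mm in the bar. Hook it from behind (+x side, 30 mm free), hook hanging down, and pull to -x.
- stop_zone (a point): Middle of the stretch of the case's rail in which the blue stop is clamped. The stop's own place is not measured: the bolt meets it after a draw of 20 to 50 mm, to be felt. First its black spring pad gives way 3 mm, adding only 1.5 N to the bolt's friction; then it seats on stiff rubber and the pull rises about 10 N per mm. The bolt's friction holds the pad in when you let go.
- clock_weight: Brass clock weight 44 mm across, 88 mm tall, standing loose; bystander. Origin at the centre of its foot.
- oil_jar: Small amber jar 44 mm across, 60 mm tall, standing loose; bystander. Origin at the centre of its foot.
- screwdriver: Screwdriver lying loose near the robot; bystander.
- straight_rod: Green-handled straight rod 210 mm long without a hook, lying loose near the robot; bystander, not to be used.
- loose_bobbin: White bobbin 40 mm across, 36 mm tall, loose; bystander. Origin at the centre of its foot.
Mind the look-alikes: they are no part of the job. What is shaped like the rack but green is not meant.

How it is judged:
By the outcome, as a careful person would: the job done as asked, in the order asked, and still so for the second after the job is handed in, with the robot touching nothing.
It also fails if it takes over 64 s, if anything falls off the work surface, if the arm or the gripper's body presses on something with over 40 N, if the wrist force passes 120 N, or if a joint passes its speed limit or range.

## Working session

There is one attempt and no reset: what is moved stays moved. The work goes in short steps, Python scripts to look and compute and a tool call to move; the robot and the scene stay as the last step left them, time stands still between calls to the robot, and variables do not carry over. Pictures are saved under pics/ and viewed, about 8 in all and at most 12, crops included, and the job is handed in when it is done.

Besides the shell and the picture viewer there is one more tool, called after ">>>" in YAML: its name, and indented under it one key for each argument. arm_command: Moves the arm, as the interface text tells. Its arguments: {"type":"object","properties":{"plan":{"type":"array","items":{"type":"number"}},"grip":{"type":"number"}},"required":["plan"]}

```bash
mkdir -p pics; python3 - <<'E'
from bench import ctrl
import cv2,numpy as np
o=ctrl.get_obs()
for k in o: print(k,np.round(o[k],4))
for n in("scene","top"):
    c=ctrl.camera(n); cv2.imwrite(f"pics/{n}0.png",cv2.resize(c["color"][:,:,::-1],(800,600),interpolation=cv2.INTER_CUBIC))
    np.save(n+"0.npy",c,allow_pickle=True)
    print(n,c["camera_matrix"],c["k1"],c["eye"],c["attitude"])
c=ctrl.camera("wrist");print(c["T_tool_cam"],c["camera_matrix"],c["k1"])
E
```

```text
time_s 0.0
q [-1.5383  0.1816  1.608  -0.      1.3538 -0.2063]
dq [ 0.0009 -0.0016 -0.0022  0.001  -0.0007  0.0011]
joint_efforts [-1.00000e-04 -4.44873e+01 -3.51339e+01 -2.00000e-04  9.10000e-03
  0.00000e+00]
eef_pos [ 0.136  -0.5581  0.2304]
eef_rot [-9.000e-04  9.929e-01  1.191e-01  1.000e-04]
wrist_force [0.0703 0.0633 0.1642]
torque [ 0.0387 -0.0418  0.0329]
opening 1.0021
scene [[467.88156112   0.         273.58174685]
 [  0.         467.88156112 207.62750008]
 [  0.           0.           1.        ]] -0.10165094368190443 [1.11735348 0.06891157 0.99646458] [0.59560458 0.19067056 0.24641685 0.74039088]
top [[433.69425978   0.         276.56087557]
 [  0.         433.69425978 206.93880246]
 [  0.           0.           1.        ]] -0.046392997865407716 [ 0.39867227 -0.06548729  1.18008775] [ 0.71309301  0.01529565 -0.02065558 -0.70059814]
[[ 5.36719129e-05  9.52602259e-01  3.04218562e-01  7.81515286e-02]
 [ 9.99999099e-01 -4.59177089e-04  1.26139991e-03 -1.43540095e-04]
 [ 1.34130260e-03  3.04218220e-01 -9.52601425e-01 -1.41777407e-01]
 [ 0.00000000e+00  0.00000000e+00  0.00000000e+00  1.00000000e+00]] [[329.55976834   0.         278.67152181]
 [  0.         329.55976834 211.28818753]
 [  0.           0.           1.        ]] -0.006894432981656521
```

View pics/top0.png

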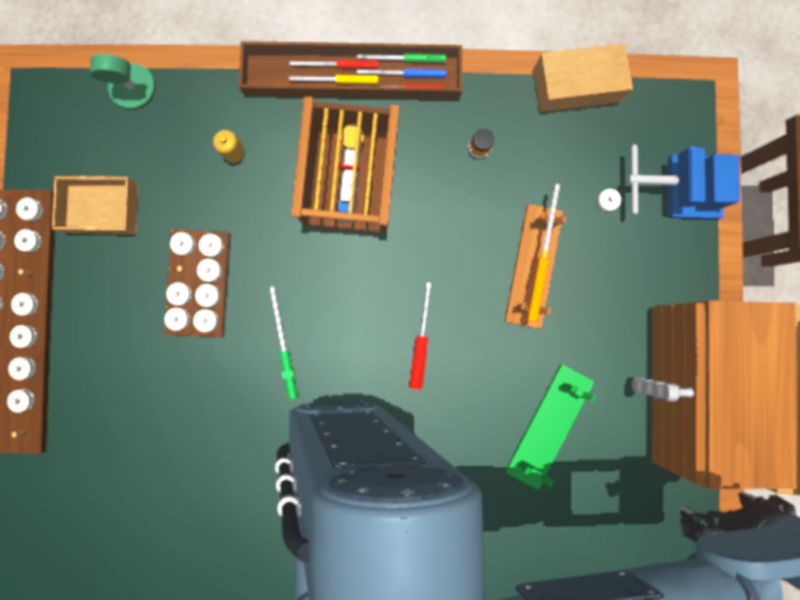

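View pics/scene0.png

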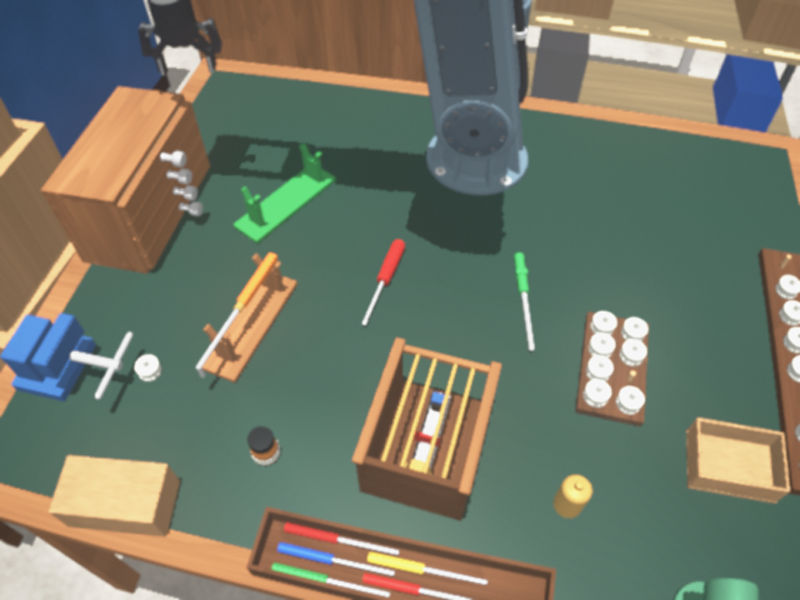

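```bash
cat >h.py <<'E'
import numpy as np,cv2
from scipy.spatial.transform import Rotation as R
def rot(q): return R.from_quat([q[1],q[2],q[3],q[0]]).as_matrix()
def load(n): return np.load(n,allow_pickle=True).item()
def pose(c,obs=None):
    if "eye" in c: return rot(c["attitude"]),np.array(c["eye"])
    Rt=rot(obs["eef_rot"]);T=np.array(c["T_tool_cam"])
    return Rt@T[:3,:3],Rt@T[:3,3]+np.array(obs["eef_pos"])
def ray(c,uv,obs=None):
    Rc,e=pose(c,obs);k=c["k1"]
    p=cv2.undistortPoints(np.array([[uv]],float),c["camera_matrix"],np.array([k,0,0,0,0.]))[0,0]
    return e,Rc@np.array([p[0],-p[1],-1])
def onz(c,uv,z,obs=None):
    e,d=ray(c,uv,obs);return e+d*(z-e[2])/d[2]
def proj(c,P,obs=None):
    Rc,e=pose(c,obs);q=Rc.T@(np.array(P)-e);x,y=q[0]/-q[2],-q[1]/-q[2]
    s=1+c["k1"]*(x*x+y*y);K=c["camera_matrix"]
    return np.array([K[0,0]*x*s+K[0,2],K[1,1]*y*s+K[1,2]])
E
python3 - <<'E'
from h import *
c=load("top0.npy")["color"][:,:,::-1]
f=lambda u,v:cv2.resize(c[v:v+120,u:u+80],(400,600),interpolation=cv2.INTER_CUBIC)
cv2.imwrite("pics/crop1.png",np.hstack([f(335,120),f(203,60)]))
c=load("scene0.npy")["color"][:,:,::-1]
f=lambda u,v:cv2.resize(c[v:v+120,u:u+80],(400,600),interpolation=cv2.INTER_CUBIC)
cv2.imwrite("pics/crop2.png",np.hstack([f(132,165),f(262,235)]))
E
```

```text
(no output)
```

View pics/crop1.png

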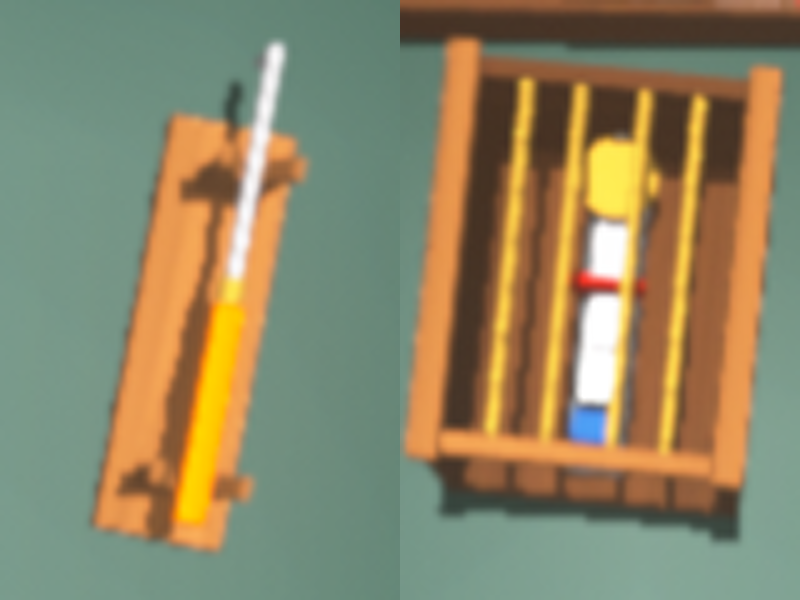

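View pics/crop2.png

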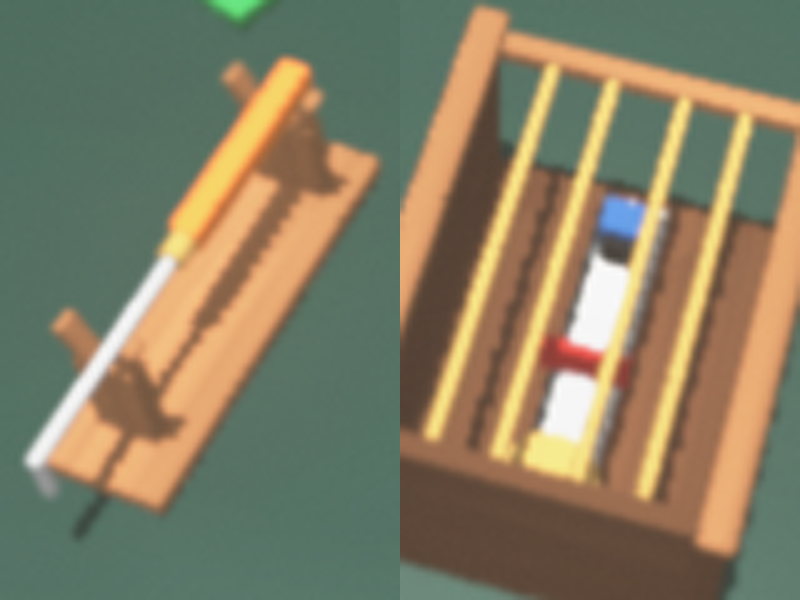

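```bash
cat >m.py <<'E'
from h import *
t=load("top0.npy");s=load("scene0.npy")
px=lambda o,p:((p[0]+.5)/5-.5+o[0],(p[1]+.5)/5-.5+o[1])
T1=lambda p,z:onz(t,px((335,120),p),z)*1e3
T2=lambda p,z:onz(t,px((203,60),(p[0]-400,p[1])),z)*1e3
S1=lambda p,z:onz(s,px((132,165),p),z)*1e3
S2=lambda p,z:onz(s,px((262,235),(p[0]-400,p[1])),z)*1e3
pr=lambda n,v:print(n,np.round(v,1))
E
python3 - <<'E'
from m import *
a=T1((193,522),.083);b=T1((227,303),.083);e=T1((275,44),.079)
pr("top rod",[a,b,e]);pr("len",[np.linalg.norm(b-a),np.linalg.norm(e-a)])
pr("yaw",[np.degrees(np.arctan2(*(p-a)[1::-1])) for p in(b,e)])
a=S1((297,68),.083);b=S1((185,232),.083);e=S1((35,463),.079)
pr("scene rod",[a,b,e]);pr("len",[np.linalg.norm(b-a),np.linalg.norm(e-a)])
pr("yaw",[np.degrees(np.arctan2(*(p-a)[1::-1])) for p in(b,e)])
c=[T1(p,.012) for p in((175,115),(298,137),(220,550),(95,525))]
pr("rack corners",c);pr("c",np.mean(c,0)); pr("l",[np.linalg.norm(c[i]-c[(i+1)%4]) for i in range(4)])
pr('rackyaw',[np.degrees(np.arctan2(*(c[0]-c[3])[1::-1])),np.degrees(np.arctan2(*(c[1]-c[2])[1::-1]))])
c=[T2(p,.134) for p in((447,39),(782,69),(742,487),(407,456))]
pr("case corners",c);pr("c",np.mean(c,0)); pr("l",[np.linalg.norm(c[i]-c[(i+1)%4]) for i in range(4)])
pr('caseyaw',[np.degrees(np.arctan2(*(c[0]-c[3])[1::-1])),np.degrees(np.arctan2(*(c[1]-c[2])[1::-1]))])
c=[S2(p,.134) for p in((478,8),(508,16),(735,557),(695,545))]
pr("case corners scene",c)
pr("plate top",[T2((575,278),.064),T2((645,287),.064),S2((548,347),.064),S2((630,372),.064)])
pr("stop",[T2((575,405),.05),S2((635,205),.05),S2((618,245),.05)])
E
```

```text
top rod [[ 415.6 -319.4   83. ]
 [ 527.6 -336.2   83. ]
 [ 663.1 -361.8   79. ]]
len [113.3 251.2]
yaw [-8.5 -9.7]
scene rod [[ 417.8 -314.    83. ]
 [ 528.  -334.5   83. ]
 [ 663.8 -359.1   79. ]]
len [112.1 250.1]
yaw [-10.5 -10.4]
rack corners [[ 638.6 -324.8   12. ]
 [ 628.  -392.5   12. ]
 [ 401.8 -350.6   12. ]
 [ 414.2 -282.6   12. ]]
c [ 520.7 -337.6   12. ]
l [ 68.6 230.   69.1 228.4]
rackyaw [-10.7 -10.5]
case corners [[793.8  92.3 134. ]
 [781.6 -73.2 134. ]
 [573.3 -57.3 134. ]
 [585.6 106.  134. ]]
c [683.6  16.9 134. ]
l [166.  209.  163.7 208.7]
caseyaw [-3.7 -4.4]
case corners scene [[575.1 -53.9 134. ]
 [576.4 -40.2 134. ]
 [796.4  94.1 134. ]
 [794.9  78.5 134. ]]
plate top [[693.4  32.4  64. ]
 [689.3  -4.2  64. ]
 [694.6   2.8  64. ]
 [698.6  39.4  64. ]]
stop [[629.2  32.   50. ]
 [611.3  26.6  50. ]
 [632.8  22.7  50. ]]
```

```bash
cat >>h.py <<'E'
def goto(obs,P,yaw):
    "total turn (rad) first, then shift mm in the turned tool frame (tool down)"
    Rt=rot(obs["eef_rot"]);y0=np.arctan2(Rt[1,0],Rt[0,0]);ya=np.radians(yaw)
    c,s=np.cos(ya),np.sin(ya);Rn=np.array([[c,s,0],[s,-c,0],[0,0,-1]])
    d=Rn.T@(np.array(P)-np.array(obs["eef_pos"])*1e3)
    print("turn",round(y0-ya,4),"shift",np.round(d,1),"tilt z",np.round(Rt[:,2],4))
E
python3 - <<'E'
from h import *
from bench import ctrl
goto(ctrl.get_obs(),[474,-326.5,200],-10.5)
E
```

```text
turn 0.4221 shift [ 290.1 -289.4   30.6] tilt z [-0.      0.0014 -1.    ]
```

>>> arm_command:
  plan: [10,-10,0,0.14,20,-16,0,0.14,24,-18,2,0.142,28,-28,3,0,32,-32,3,0,32,-32,3,0,32,-32,4,0,32,-32,4,0,30,-30,4,0,24,-26,4,0,14,-16,3,0,7,-8,1,0,0,0,0,0]

```text
time_s: 1.45
eef_pos: [0.457, -0.3209, 0.1999]
eef_rot: [-0.0, 0.996, -0.091, -0.0]
wrist_force: [-0.9, 0.0, -0.5]
opening: 1.0
```

```bash
python3 - <<'E'
from h import *
from bench import ctrl
o=ctrl.get_obs();goto(o,[474,-326.5,200],-10.5);print(o["wrist_force"],o["time_s"])
c=ctrl.camera("wrist");c["obs"]=o;np.save("w1.npy",c,allow_pickle=True)
cv2.imwrite("pics/w1.png",cv2.resize(c["color"][:,:,::-1],(800,600),interpolation=cv2.INTER_CUBIC))
E
```

```text
turn 0.002 shift [17.8  2.4 -0.1] tilt z [-6.e-04  6.e-04 -1.e+00]
[-0.91020088  0.00378066 -0.46876357] 1.45
```

View pics/w1.png

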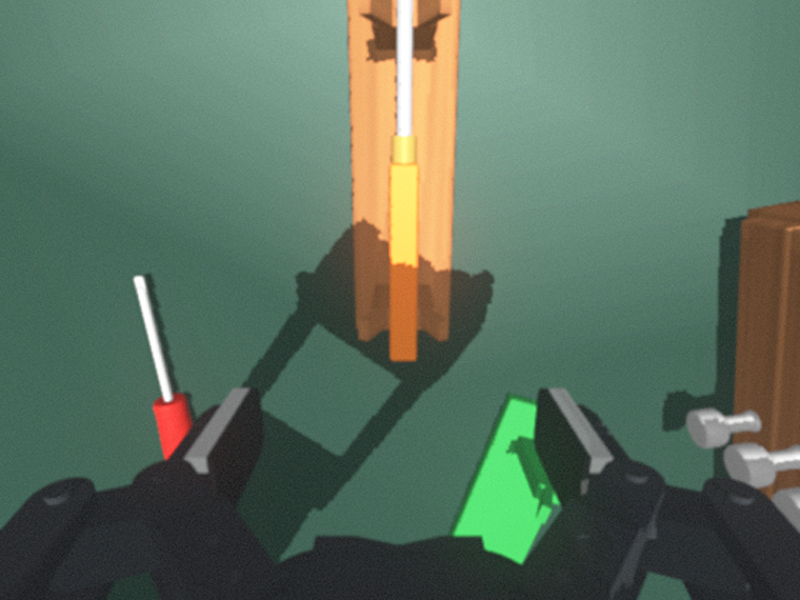

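```bash
python3 - <<'E'
from h import *
c=load("w1.npy");o=c["obs"];w=lambda p,z:onz(c,((p[0]+.5)*.7-.5,(p[1]+.5)*.7-.5),z,o)*1e3
P=[w((403.5,360),.083),w((404,163),.083),w((404,137),.081),w((404.5,5),.079)]
print(np.round(P,1),[np.linalg.norm(p-P[0]) for p in P])
print([np.degrees(np.arctan2(*(p-P[0])[1::-1])) for p in P[1:]])
E=[w((351,150),.012),w((457,150),.012),w((357,335),.012),w((450,335),.012)];print(np.round(E,1))
E
```

```text
[[ 415.9 -315.9   83. ]
 [ 527.6 -336.2   83. ]
 [ 540.4 -338.6   81. ]
 [ 600.4 -349.6   79. ]] [np.float64(0.0), np.float64(113.54162450914436), np.float64(126.57166947025705), np.float64(187.6429313990223)]
[np.float64(-10.324804953720347), np.float64(-10.318442725301832), np.float64(-10.353152961549323)]
[[ 540.4 -303.4   12. ]
 [ 527.7 -372.9   12. ]
 [ 410.  -279.9   12. ]
 [ 397.4 -348.7   12. ]]
```

>>> arm_command:
  plan: [8,1,15,-0.001,8,1,25,0,2,0.4,25,0,0,0,18,0,0,0,7,0,0,0,0,0,0,0,0,0]

```text
time_s: 2.2
eef_pos: [0.4738, -0.3284, 0.1113]
eef_rot: [0.0, 0.996, -0.091, 0.0]
wrist_force: [-0.8, 0.3, 0.5]
opening: 1.003
```

```bash
python3 - <<'E'
from h import *
from bench import ctrl
o=ctrl.get_obs();goto(o,[474.2,-326.5,56],-10.35);print(o["wrist_force"],o["time_s"])
E
```

```text
turn -0.0025 shift [ 0.1 -2.  55.3] tilt z [ 9.0e-04 -1.1e-03 -1.0e+00]
[-0.81868283  0.32638791  0.53649999] 2.2
```

>>> arm_command:
  plan: [0,-1,15,-0.0025,0,-1,18,0,0,0,14,0,0,0,6,0,0,0,2,0,0,0,0,0,0,0,0,0]

```text
time_s: 2.9
eef_pos: [0.4746, -0.3259, 0.0559]
eef_rot: [0.0, 0.996, -0.09, 0.0]
wrist_force: [-0.3, 0.3, -0.0]
opening: 1.0
```

```bash
python3 - <<'E'
from h import *
from bench import ctrl
o=ctrl.get_obs();goto(o,[474.2,-326.5,56],-10.35);print(o["wrist_force"],o["time_s"])
E
```

```text
turn 0.001 shift [-0.3  0.7 -0.1] tilt z [ 9.e-04 -9.e-04 -1.e+00]
[-0.33055707  0.31098925 -0.03352015] 2.9
```

>>> arm_command:
  plan: [0,0.5,0,0,0,0,0,0,0,0,0,0,0,0,0,0,0,0,0,0,0,0,0,0,0,0,0,0,0,0,0,0,0,0,0,0,0,0,0,0]
  grip: 0

```text
time_s: 3.9
eef_pos: [0.4742, -0.326, 0.0555]
eef_rot: [0.0, 0.996, -0.09, 0.0]
wrist_force: [-0.0, -0.0, 3.8]
opening: 0.176
```

```bash
python3 - <<'E'
from bench import ctrl
import numpy as np
for i in range(1):
    o=ctrl.get_obs();print(o["opening"],o["wrist_force"],o["torque"],o["eef_pos"])
E
```

```text
0.17612348280277954 [-1.20076463e-02 -2.18864506e-03  3.81125000e+00] [ 0.08358054  0.08687138 -0.03339445] [ 0.47423067 -0.32602897  0.05552658]
```

>>> arm_command:
  plan: [0,0,-3,0,0,0,-8,0,0,0,-12,0,0,0,-14,0,0,0,-14,0,0,0,-10,0,0,0,-4,0,0,0,0,0,0,0,0,0,0,0,0,0]

```text
time_s: 4.9
eef_pos: [0.4736, -0.3255, 0.1195]
eef_rot: [-0.0, 0.996, -0.09, -0.001]
wrist_force: [-0.7, 0.4, -1.7]
opening: 0.179
```

```bash
python3 - <<'E'
from h import *
from bench import ctrl
o=ctrl.get_obs();print(o["wrist_force"],o["torque"],o["opening"])
goto(o,[365,41,105],-4.1);goto(o,[365,-200,105],-4.1)
E
```

```text
[-0.69147557  0.36555968 -1.68242771] [ 0.03670217  0.05675641 -0.00745074] 0.17948502598923485
turn -0.1082 shift [-134.6 -357.8   14.5] tilt z [-0.001   0.0011 -1.    ]
turn -0.1082 shift [-117.3 -117.4   14.5] tilt z [-0.001   0.0011 -1.    ]
```

>>> arm_command:
  plan: [-8,-8,0,-0.027,-16,-16,0,-0.027,-24,-22,0,-0.027,-26,-26,0,-0.027,-22,-30,0,0,-14,-32,0,0,-8,-34,0,0,-4,-34,0,0,-3,-34,0,0,-3,-34,0,0,-3,-32,0,0,-2,-26,0,0,-1,-18,0,0,0,-8,0,0,0,-3,0,0,0,0,0,0,0,0,0,0]

```text
time_s: 6.6
eef_pos: [0.3705, 0.0429, 0.1203]
eef_rot: [0.0, 0.999, -0.036, -0.0]
wrist_force: [0.7, 0.4, -1.7]
opening: 0.176
```

```bash
python3 - <<'E'
from h import *
from bench import ctrl
o=ctrl.get_obs();print(o["wrist_force"],o["torque"],o["opening"],o["eef_pos"])
goto(o,[365,41,85],-4.1)
W=ctrl.camera("wrist");W["obs"]=o;np.save("w2.npy",W,allow_pickle=True)
s=ctrl.camera("scene");np.save("s2.npy",s,allow_pickle=True)
t=ctrl.camera("top");np.save("t2.npy",t,allow_pickle=True)
a=W["color"][0:300,130:430][:,:,::-1];b=t["color"][60:260,195:295][:,:,::-1];c=s["color"][200:350,230:380][:,:,::-1]
rs=lambda i,w,h:cv2.resize(i,(w,h),interpolation=cv2.INTER_CUBIC)
cv2.imwrite("pics/p2.png",np.hstack([rs(a,500,500),rs(b,250,500)]))
E
```

```text
[ 0.6880539   0.38022248 -1.7237773 ] [-0.02894724  0.10619514 -0.00103375] 0.17581537421537755 [0.37049023 0.04285592 0.12025218]
turn -0.0007 shift [-5.3  2.2 35.3] tilt z [-1.e-04 -2.e-04 -1.e+00]
```

View pics/p2.png

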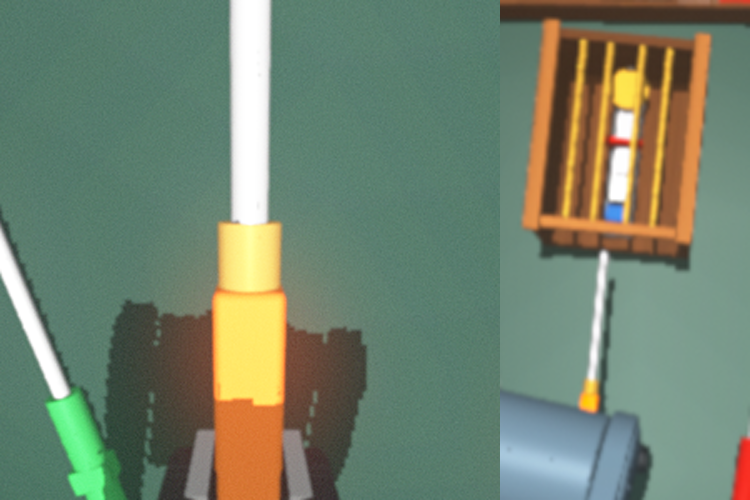

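```bash
python3 - <<'E'
from h import *
s=load("s2.npy");o=load("w2.npy")["obs"]
for n,P in(("hooktip",[.558,.028,.113]),("bend",[.558,.028,.139]),("org",[.37,.043,.139])): print(n,proj(s,P))
c=s["color"][200:300,250:383][:,:,::-1]
cv2.imwrite("pics/s2.png",cv2.resize(c,(798,600),interpolation=cv2.INTER_CUBIC))
E
```

```text
hooktip [314.83360367 241.48900035]
bend [315.55501581 235.12965581]
org [334.61375654 172.08517857]
```

View pics/s2.png

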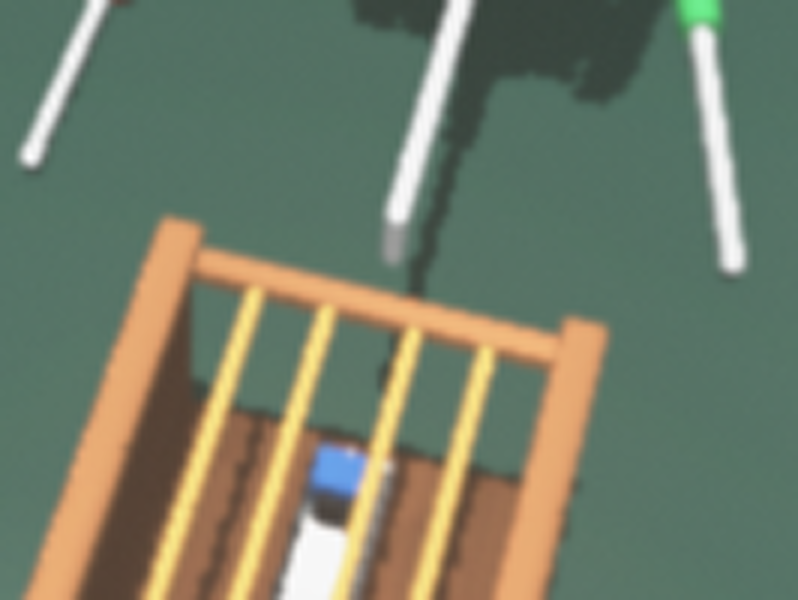

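```bash
python3 - <<'E'
from h import *
s=load("s2.npy");t=load("t2.npy")
def tri(a,b):
    (e1,d1),(e2,d2)=ray(*a),ray(*b)
    k=np.linalg.lstsq(np.c_[d1,-d2],e2-e1,rcond=None)[0]
    p,q=e1+k[0]*d1,e2+k[1]*d2;return (p+q)/2*1e3,(p-q)*1e3
print(tri((s,(316.2,236.6)),(t,(236.7,160.5))))
# case from top via scene: plate, stop
w=load("w2.npy");o=w["obs"]
W=lambda p,z:onz(w,((p[0]+.5)*.6-.5+130,(p[1]+.5)*.6-.5),z,o)*1e3
# handle width 16 -> height:  edges near pixel row 400 ; shaft width at row 30
for z in(.130,.135,.140,.145): print(z,W((285,350),z+.008)-W((214,350),z+.008),W((269,30),z)-W((230,30),z),W((269,210),z)-W((232,210),z),W((249.5,30),z),W((250,350),z))
E
```

```text
(array([562.00903795,  27.70527801, 139.11199046]), array([-0.76207046,  4.62747078,  0.28409333]))
0.13 [ -1.20705919 -16.76473784   0.        ] [-0.60037417 -8.28099873  0.        ] [-0.62144294 -8.60327678  0.        ] [478.16669975  35.17366652 130.        ] [406.91663167  40.14470783 130.        ]
0.135 [ -1.15839696 -16.08887253   0.        ] [-0.5776369  -7.96738215  0.        ] [-0.59790776 -8.27745494  0.        ] [477.03968623  35.2615341  135.        ] [408.48798863  40.04431298 135.        ]
0.14 [ -1.10973474 -15.41300721   0.        ] [-0.55489963 -7.65376558  0.        ] [-0.57437258 -7.95163311  0.        ] [475.9126727   35.34940168 140.        ] [410.05934558  39.94391813 140.        ]
0.145 [ -1.06107251 -14.7371419    0.        ] [-0.53216236 -7.340149    0.        ] [-0.5508374  -7.62581127  0.        ] [474.78565917  35.43726926 145.        ] [411.63070253  39.84352328 145.        ]
```

>>> arm_command:
  plan: [0,0,8,0,0,0,14,0,0,0,9,0,5,0,2,0,12,0,0,0,15,0,0,0,15,0,0,0,10,0,0,0,4,0,0,0,0,0,0,0,0,0,0,0]

```text
time_s: 7.85
eef_pos: [0.4308, 0.0393, 0.0871]
eef_rot: [-0.0, 0.999, -0.036, -0.0]
wrist_force: [-0.6, -0.3, -2.2]
opening: 0.175
```

```bash
python3 - <<'E'
from h import *
from bench import ctrl
o=ctrl.get_obs();print(o["wrist_force"],o["torque"],o["opening"],o["eef_pos"],o["time_s"])
P=np.array([684.5,18.5,0])+np.array([.9974,-.0715,0])*-160
goto(o,[P[0],P[1],87],-4.1)
s=ctrl.camera("scene");np.save("s3.npy",s,allow_pickle=True)
c=s["color"][200:320,250:410][:,:,::-1]
cv2.imwrite("pics/s3.png",cv2.resize(c,(800,600),interpolation=cv2.INTER_CUBIC))
E
```

```text
[-0.64988386 -0.30919424 -2.18765244] [0.03743818 0.13459036 0.0343904 ] 0.17504401331332803 [0.43080734 0.03925264 0.08710864] 7.85
turn 0.0 shift [94.5  2.6  0.1] tilt z [-8.e-04  1.e-04 -1.e+00]
```

View pics/s3.png

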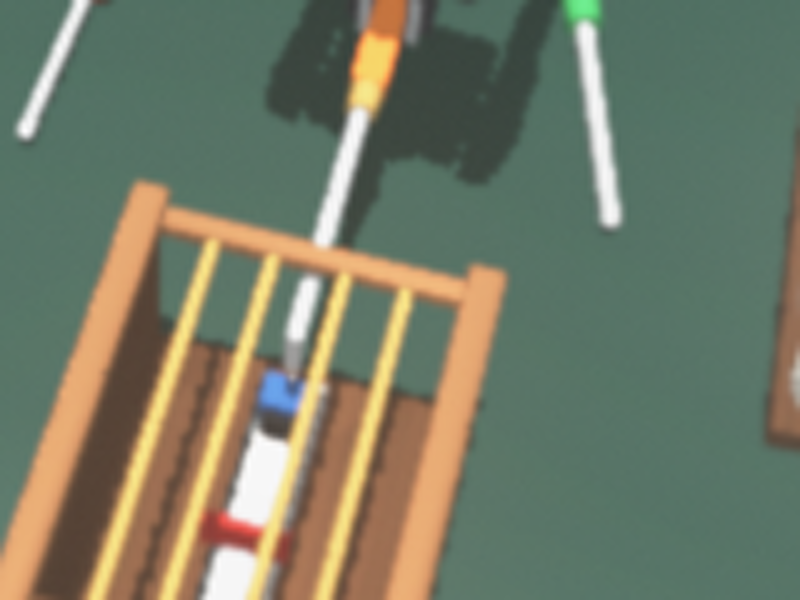

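>>> arm_command:
  plan: [6,0.5,0,0,14,0.5,0,0,17,0.5,0,0,17,0.5,0,0,16,0,0,0,13,0,0,0,7,0,0,0,2,0,0,0,0,0,0,0,0,0,0,0]

```text
time_s: 8.9
eef_pos: [0.5222, 0.0306, 0.0871]
eef_rot: [-0.0, 0.999, -0.036, -0.0]
wrist_force: [-0.1, 0.2, -2.1]
opening: 0.178
```

```bash
python3 - <<'E'
from h import *
from bench import ctrl
o=ctrl.get_obs();print(o["wrist_force"],o["torque"],o["opening"],o["eef_pos"],o["time_s"])
s=ctrl.camera("scene");t=ctrl.camera("top");np.save("s4.npy",s,allow_pickle=True);np.save("t4.npy",t,allow_pickle=True)
f=lambda c,u,v:cv2.resize(c["color"][v:v+100,u:u+66,::-1],(396,600),interpolation=cv2.INTER_CUBIC)
cv2.imwrite("pics/p4.png",np.hstack([f(s,265,250),f(t,215,70)]))
E
```

```text
[-0.12718731  0.18313667 -2.07814754] [0.0459192  0.09580352 0.10763296] 0.17806881919595619 [0.52224118 0.03064921 0.08712019] 8.9
```

View pics/p4.png

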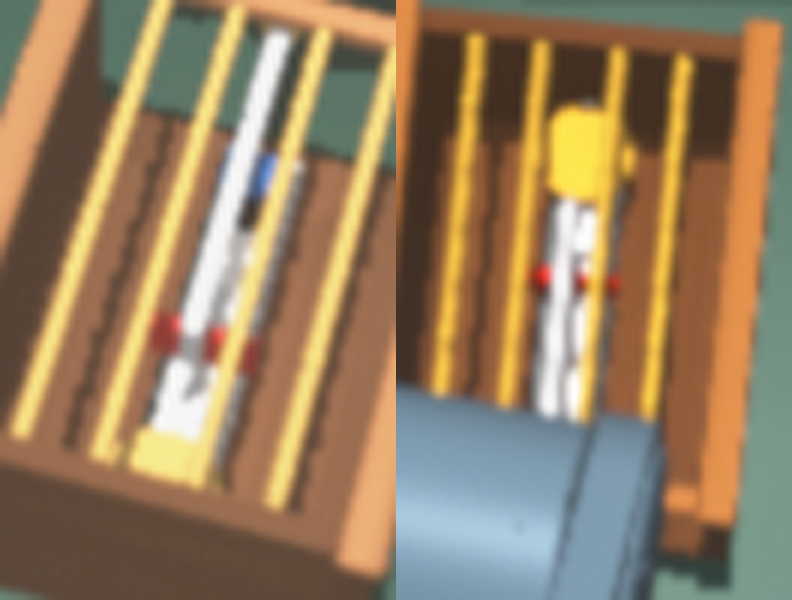

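```bash
python3 - <<'E'
from h import *
s=load("s4.npy");t=load("t4.npy")
e,d=ray(s,(296.6,305.0));print("scene z108",onz(s,(296.6,305.0),.107)*1e3,"top",onz(t,(243.6,103.3),.107)*1e3)
S=lambda p,z:onz(s,(265+(p[0]+.5)/6-.5,250+(p[1]+.5)/6-.5),z)*1e3
T=lambda p,z:onz(t,(215+(p[0]-396+.5)/6-.5,70+(p[1]+.5)/6-.5),z)*1e3
print("hook bottom S z.074",S((192,357),.074))
print("plate top S",S((168,320),.064),S((235,345),.064),"T",T((543,277),.064),T((600,284),.064))
for X in(700,705,710,715): print(X,[np.round((proj(s,[X/1e3,.0165,z])-[265,250])*6) for z in(.074,.104)],np.round((proj(t,[(X+4)/1e3,.0165,.108])-[215,70])*6+[396,0]))
E
```

```text
scene z108 [713.94698086  17.11222009 107.        ] top [712.71183906  14.2627262  107.        ]
hook bottom S z.074 [708.20675448  16.95122821  74.        ]
plate top S [691.48092724   5.20111353  64.        ] [695.98387252  30.54281227  64.        ] T [691.99865187  28.48314315  64.        ] [689.35452442   3.63248736  64.        ]
700 [array([193., 333.]), array([195., 297.])] [562. 219.]
705 [array([190., 346.]), array([193., 310.])] [562. 208.]
710 [array([187., 359.]), array([190., 323.])] [562. 196.]
715 [array([185., 372.]), array([187., 336.])] [562. 184.]
```

>>> arm_command:
  plan: [0,0,5,0,0,0,8,0,0,0,7,0,0,0,4,0,0,0,0,0,0,0,0,0,0,0,0,0]

```text
time_s: 9.7
eef_pos: [0.5232, 0.0305, 0.0635]
eef_rot: [0.0, 0.999, -0.036, 0.0]
wrist_force: [-1.0, -0.0, -2.5]
opening: 0.18
```

```bash
python3 - <<'E'
from h import *
from bench import ctrl
o=ctrl.get_obs();print(o["wrist_force"],o["torque"],o["opening"],o["eef_pos"],o["time_s"])
E
```

```text
[-1.03439017e+00 -1.20584710e-03 -2.48670381e+00] [0.05275034 0.08890279 0.01269007] 0.1797343455411332 [0.52320068 0.03046338 0.06350668] 9.7
```

>>> arm_command:
  plan: [-1,0,0,0,-2,0,0,0,-2.5,0,0,0,-2.5,0,0,0,-2.5,0,0,0,-2.5,0,0,0,-2.5,0,0,0,-2.5,0,0,0,-2,0,0,0,-1,0,0,0,-1,0,0,0,0,0,0,0,0,0,0,0]

```text
time_s: 11.0
eef_pos: [0.5009, 0.0321, 0.0633]
eef_rot: [-0.0, 0.999, -0.036, -0.0]
wrist_force: [3.1, -0.2, -2.4]
opening: 0.178
```

```bash
python3 - <<'E'
from h import *
from bench import ctrl
o=ctrl.get_obs();print(o["wrist_force"],o["torque"],o["opening"],o["eef_pos"],o["time_s"])
s=ctrl.camera("scene");t=ctrl.camera("top")
o=ctrl.get_obs();print(o["wrist_force"],o["torque"],o["time_s"])
f=lambda c,u,v:cv2.resize(c["color"][v:v+100,u:u+66,::-1],(396,600),interpolation=cv2.INTER_CUBIC)
cv2.imwrite("pics/p5.png",np.hstack([f(s,265,250),f(t,215,70)]))
E
```

```text
[ 3.11040145 -0.23321778 -2.37181303] [ 0.02340452 -0.22119979  0.01961505] 0.1779180780740918 [0.50093919 0.03210292 0.06327564] 11.0
[ 1.78154837 -0.37938113 -1.77851973] [ 0.00835265 -0.24101527  0.05254858] 11.1
```

View pics/p5.png

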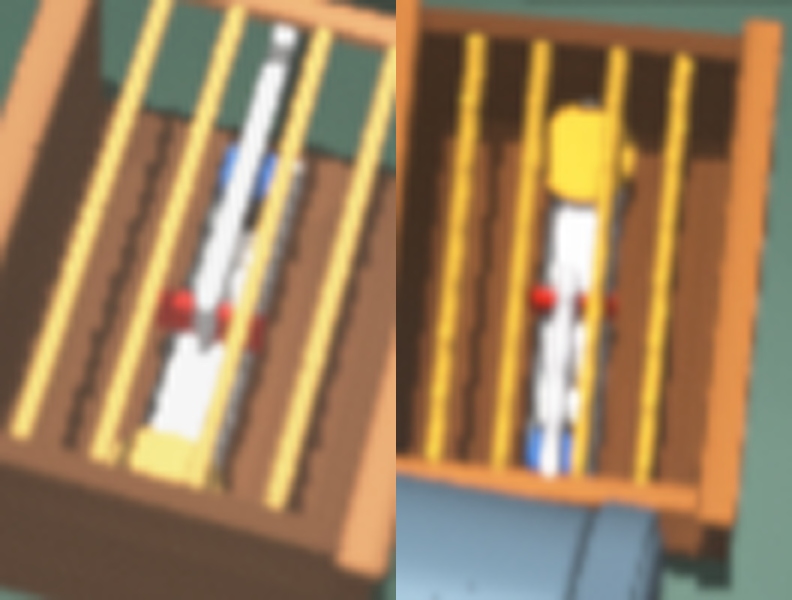

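```bash
cat >>h.py <<'E'
def feel(n=6):
    from bench import ctrl
    r=[]
    for i in range(n):
        o=ctrl.get_obs();r.append([*o["wrist_force"],o["torque"][1],o["eef_pos"][0]*1e3,o["eef_pos"][2]*1e3])
        if i<n-1: ctrl.camera("wrist")
    r=np.array(r);print("fx",np.round(r[:,0],1),"mean",np.round(r.mean(0),2),"t",o["time_s"],"open",round(o["opening"],3))
E
python3 -c "from h import *;feel(8)"
```

```text
fx [1.8 1.3 2.9 1.7 1.5 2.6 1.1 1.8] mean [ 1.8400e+00  2.0000e-02 -2.0400e+00 -2.1000e-01  5.0095e+02  6.3260e+01] t 11.45 open 0.179
```

>>> arm_command:
  plan: [-1,0,0,0,-2,0,0,0,-2,0,0,0,-2,0,0,0,-1,0,0,0,0,0,0,0]

```text
time_s: 12.05
eef_pos: [0.4927, 0.0327, 0.0633]
eef_rot: [-0.0, 0.999, -0.036, -0.0]
wrist_force: [1.7, 0.6, -2.2]
opening: 0.178
```

```bash
python3 -c "from h import *;feel(8)"
```

```text
fx [ 1.7  1.5  1.2  1.4  1.1  1.4  0.4 -0.1] mean [ 1.0900e+00  4.0000e-01 -1.9900e+00 -1.3000e-01  4.9273e+02  6.3200e+01] t 12.4 open 0.178
```

```bash
python3 - <<'E'
from h import *
s=load("scene0.npy");t=load("top0.npy")
d=np.array([.9974,-.0715,0]);n=np.array([.0715,.9974,0]);C=np.array([685,18.5,0])
for x in range(-84,10,3):
    r=[]
    for c,z,y in((s,38,8),(s,38,5),(t,38,5),(t,38,0)):
        u,v=proj(c,(C+d*x+n*y+[0,0,z])/1e3);r.append([int(a) for a in cv2.getRectSubPix(c["color"],(1,1),(float(u),float(v)))[0,0]])
    print(x,r)
E
```

```text
-84 [[213, 183, 119], [146, 123, 114], [221, 144, 84], [224, 146, 84]]
-81 [[216, 192, 151], [139, 147, 191], [240, 161, 86], [240, 162, 85]]
-78 [[222, 203, 167], [135, 164, 220], [234, 157, 96], [233, 157, 96]]
-75 [[216, 203, 172], [133, 165, 220], [191, 142, 138], [186, 141, 141]]
-72 [[218, 202, 175], [127, 164, 224], [121, 139, 203], [115, 140, 206]]
-69 [[231, 211, 170], [140, 167, 221], [83, 151, 236], [83, 153, 238]]
-66 [[220, 202, 159], [133, 152, 196], [78, 158, 243], [79, 159, 244]]
-63 [[215, 188, 131], [117, 120, 137], [78, 158, 243], [79, 159, 245]]
-60 [[225, 190, 117], [121, 108, 93], [78, 152, 238], [78, 154, 240]]
-57 [[216, 188, 114], [119, 102, 79], [83, 131, 203], [78, 129, 204]]
-54 [[214, 183, 111], [112, 96, 74], [126, 138, 164], [114, 126, 149]]
-51 [[229, 196, 120], [138, 120, 96], [213, 213, 213], [210, 211, 210]]
-48 [[236, 215, 152], [215, 203, 188], [253, 253, 253], [254, 254, 254]]
-45 [[244, 232, 190], [246, 245, 243], [255, 255, 255], [255, 255, 255]]
-42 [[246, 238, 205], [247, 247, 247], [255, 255, 255], [255, 255, 255]]
-39 [[246, 239, 202], [247
[... 497 characters left out ...]
35, 198], [246, 245, 243], [254, 254, 254], [254, 254, 254]]
-15 [[244, 234, 194], [246, 245, 244], [254, 254, 254], [255, 255, 255]]
-12 [[245, 234, 191], [245, 244, 242], [254, 254, 254], [255, 255, 255]]
-9 [[244, 227, 178], [245, 238, 235], [254, 254, 254], [255, 255, 255]]
-6 [[243, 211, 141], [243, 194, 181], [254, 254, 254], [255, 255, 255]]
-3 [[240, 195, 120], [232, 126, 102], [254, 254, 254], [255, 255, 255]]
0 [[235, 189, 114], [193, 100, 74], [253, 252, 252], [255, 255, 255]]
3 [[236, 200, 118], [178, 108, 76], [242, 238, 239], [251, 250, 250]]
6 [[232, 196, 121], [187, 128, 104], [196, 175, 175], [217, 200, 201]]
9 [[239, 215, 151], [222, 198, 189], [167, 88, 82], [171, 99, 94]]
```

>>> arm_command:
  plan: [-1,0,0,0,-1,0,0,0,-1,0,0,0,-0.5,0,0,0,-0.5,0,0,0,-0.5,0,0,0,-0.5,0,0,0]

```text
time_s: 13.1
eef_pos: [0.4881, 0.033, 0.0633]
eef_rot: [0.0, 0.999, -0.036, 0.0]
wrist_force: [2.2, -0.2, -2.2]
opening: 0.177
```

```bash
python3 -c "from h import *;feel(4)"
```

```text
fx [2.2 3.1 2.4 2.6] mean [ 2.5800e+00 -1.5000e-01 -2.1600e+00 -2.8000e-01  4.8798e+02  6.3300e+01] t 13.25 open 0.175
```

>>> arm_command:
  plan: [-0.5,0,0,0,-0.5,0,0,0,-0.5,0,0,0,-0.5,0,0,0,-0.5,0,0,0]

```text
time_s: 13.75
eef_pos: [0.4855, 0.0332, 0.0633]
eef_rot: [-0.0, 0.999, -0.036, 0.0]
wrist_force: [2.1, -0.0, -1.8]
opening: 0.18
```

```bash
python3 -c "from h import *;feel(4)"
```

```text
fx [2.1 2.3 2.6 2.6] mean [ 2.4000e+00  8.0000e-02 -2.0300e+00 -2.8000e-01  4.8544e+02  6.3280e+01] t 13.9 open 0.179
```

Consistent 2.5 N. Continue in 2 mm steps.

>>> arm_command:
  plan: [-0.5,0,0,0,-0.5,0,0,0,-0.5,0,0,0,-0.5,0,0,0]

```text
time_s: 14.3
eef_pos: [0.4835, 0.0334, 0.0633]
eef_rot: [-0.0, 0.999, -0.036, 0.0]
wrist_force: [2.4, 1.2, -2.5]
opening: 0.173
```

```bash
python3 -c "from h import *;feel(4)"
```

```text
fx [2.4 2.4 2.4 1.9] mean [ 2.2700e+00  2.1000e-01 -2.0700e+00 -2.9000e-01  4.8343e+02  6.3270e+01] t 14.45 open 0.173
```

>>> arm_command:
  plan: [-0.5,0,0,0,-0.5,0,0,0,-0.5,0,0,0,-0.5,0,0,0]

```text
time_s: 14.85
eef_pos: [0.4815, 0.0335, 0.0633]
eef_rot: [-0.0, 0.999, -0.036, 0.0]
wrist_force: [3.1, -0.0, -2.2]
opening: 0.177
```

```bash
python3 -c "from h import *;feel(4)"
```

```text
fx [3.1 2.2 2.4 2.7] mean [ 2.6100e+00  1.0000e-01 -2.5400e+00 -3.3000e-01  4.8147e+02  6.3290e+01] t 15.0 open 0.169
```

>>> arm_command:
  plan: [-0.5,0,0,0,-0.5,0,0,0,-0.5,0,0,0]

```text
time_s: 15.3
eef_pos: [0.4802, 0.0336, 0.0634]
eef_rot: [0.0, 0.999, -0.036, 0.0]
wrist_force: [3.4, -0.6, -3.3]
opening: 0.176
```

```bash
python3 -c "from h import *;feel(4)"
```

```text
fx [3.4 2.8 2.2 2.7] mean [ 2.780e+00  1.000e-02 -2.760e+00 -3.900e-01  4.801e+02  6.333e+01] t 15.45 open 0.178
```

>>> arm_command:
  plan: [-0.4,0,0,0,-0.4,0,0,0,-0.2,0,0,0]

```text
time_s: 15.75
eef_pos: [0.4792, 0.0337, 0.0633]
eef_rot: [0.0, 0.999, -0.036, 0.0]
wrist_force: [3.7, -0.3, -2.3]
opening: 0.179
```

```bash
python3 -c "from h import *;feel(4)"
```

```text
fx [3.7 4.2 4.2 3.7] mean [ 3.9300e+00  3.7000e-01 -2.2200e+00 -5.0000e-01  4.7914e+02  6.3350e+01] t 15.9 open 0.177
```

>>> arm_command:
  plan: [-0.3,0,0,0,-0.3,0,0,0]

```text
time_s: 16.1
eef_pos: [0.4786, 0.0337, 0.0633]
eef_rot: [0.0, 0.999, -0.036, 0.0]
wrist_force: [4.4, 1.4, -2.7]
opening: 0.175
```

```bash
python3 -c "from h import *;feel(4)"
```

```text
fx [4.4 4.1 4.4 3.5] mean [  4.09   0.78  -2.58  -0.57 478.53  63.33] t 16.25 open 0.172
```

>>> arm_command:
  plan: [-0.3,0,0,0,-0.3,0,0,0]

```text
time_s: 16.45
eef_pos: [0.4783, 0.0337, 0.0635]
eef_rot: [0.0, 0.999, -0.036, 0.001]
wrist_force: [5.4, -0.4, -3.0]
opening: 0.177
```

```bash
python3 -c "from h import *;feel(4)"
```

```text
fx [5.4 5.5 5.9 5.5] mean [ 5.5800e+00 -3.3000e-01 -2.6000e+00 -7.4000e-01  4.7833e+02  6.3470e+01] t 16.6 open 0.175
```

>>> arm_command:
  plan: [-0.3,0,0,0,-0.3,0,0,0]

```text
time_s: 16.8
eef_pos: [0.4782, 0.0337, 0.0636]
eef_rot: [0.0, 0.999, -0.036, 0.001]
wrist_force: [7.7, 1.0, -4.3]
opening: 0.175
```

```bash
python3 -c "from h import *;feel(4)"
```

```text
fx [7.7 6.7 7.4 6.9] mean [ 7.1500e+00  1.3000e-01 -3.5200e+00 -8.8000e-01  4.7818e+02  6.3640e+01] t 16.95 open 0.175
```

>>> arm_command:
  plan: [-0.4,0,0,0,-0.4,0,0,0]

```text
time_s: 17.15
eef_pos: [0.4779, 0.0336, 0.0638]
eef_rot: [0.0, 0.999, -0.036, 0.002]
wrist_force: [8.8, -0.6, -4.4]
opening: 0.175
```

```bash
python3 -c "from h import *;feel(4)"
```

```text
fx [8.8 8.8 8.7 8.3] mean [ 8.6200e+00 -2.2000e-01 -3.8800e+00 -1.0800e+00  4.7796e+02  6.3850e+01] t 17.3 open 0.176
```

>>> arm_command:
  plan: [-0.3,0,0,0,-0.1,0,0,0,0,0,0,0,0,0,0,0,0,0,0,0,0,0,0,0,0,0,0,0]

```text
time_s: 18.0
eef_pos: [0.4779, 0.0336, 0.0639]
eef_rot: [0.0, 0.999, -0.036, 0.002]
wrist_force: [9.8, 0.3, -5.5]
opening: 0.179
```

```bash
python3 -c "from h import *;feel(6)"
```

```text
fx [ 9.8 10.4  8.7  9.3  9.6  8.6] mean [ 9.3900e+00 -1.1000e-01 -4.5300e+00 -1.1700e+00  4.7787e+02  6.3940e+01] t 18.25 open 0.172
```

>>> arm_command:
  plan: [1,0,0,0,1,0,0,0,1.5,0,0,0,2,0,0,0,2.5,0,0,0,2.5,0,0,0,1.5,0,0,0,0,0,0,0,0,0,0,0]

```text
time_s: 19.15
eef_pos: [0.4879, 0.033, 0.0632]
eef_rot: [-0.0, 0.999, -0.036, -0.0]
wrist_force: [0.3, 0.1, -1.3]
opening: 0.176
```

```bash
python3 - <<'E'
from h import *
from bench import ctrl
feel(4)
s=ctrl.camera("scene");t=ctrl.camera("top");np.save("s6.npy",s,allow_pickle=True);np.save("t6.npy",t,allow_pickle=True)
f=lambda c,u,v:cv2.resize(c["color"][v:v+100,u:u+66,::-1],(396,600),interpolation=cv2.INTER_CUBIC)
cv2.imwrite("pics/p6.png",np.hstack([f(s,270,240),f(t,215,70)]))
E
```

```text
fx [ 0.3 -1.4  0.  -0.9] mean [-4.9000e-01 -5.1000e-01 -1.7200e+00  7.0000e-02  4.8787e+02  6.3220e+01] t 19.3 open 0.173
```

View pics/p6.png

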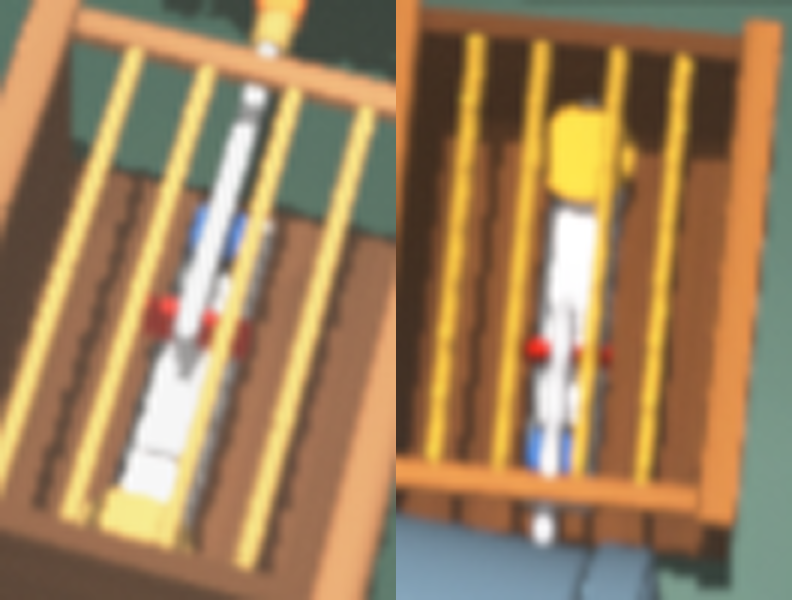

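```bash
python3 - <<'E'
from h import *
s=load("s6.npy");t=load("t6.npy")
for uv in((300.3,297),):
  for z in(.075,.085,.095): print(z,onz(s,uv,z)*1e3)
for z in(.075,.085,.095): print("top",z,onz(t,(243.2,120),z)*1e3)
print("hook bot",onz(s,(270+184/6,240+378/6),.05)*1e3)
E
```

```text
0.075 [679.4446786   19.45857613  75.        ]
0.085 [684.1969915   19.99525433  85.        ]
0.095 [688.9493044   20.53193252  95.        ]
top 0.075 [678.15122236  16.66864202  75.        ]
top 0.085 [675.62220193  15.92520849  85.        ]
top 0.095 [673.09318151  15.18177497  95.        ]
hook bot [681.55317627  21.59255467  50.        ]
```

>>> arm_command:
  plan: [0,0,-4,0,0,0,-8,0,0,0,-8,0,0,0,-5,0,0,0,-1,0,0,0,0,0,0,0,0,0]

```text
time_s: 20.1
eef_pos: [0.4878, 0.0331, 0.0891]
eef_rot: [-0.0, 0.999, -0.036, -0.0]
wrist_force: [-1.0, -0.5, -0.9]
opening: 0.177
```

```bash
python3 -c "from h import *;feel(4)"
```

```text
fx [-1.  -0.3 -0.5 -0.8] mean [-6.4000e-01 -4.0000e-01 -1.7300e+00  9.0000e-02  4.8776e+02  8.9020e+01] t 20.25 open 0.179
```

>>> arm_command:
  plan: [-3,0,0,0,-5,0,0,0,-8,0,0,0,-12,0,0,0,-16,0,0,0,-18,0,0,0,-18,0,0,0,-17,0,0,0,-14,0,0,0,-8,0,0,0,-3,0,0,0,0,0,0,0]

```text
time_s: 21.45
eef_pos: [0.3663, 0.0418, 0.0895]
eef_rot: [0.0, 0.999, -0.036, 0.0]
wrist_force: [1.0, -0.3, -1.9]
opening: 0.177
```

```bash
python3 - <<'E'
from h import *
from bench import ctrl
feel(3)
o=ctrl.get_obs()
goto(o,[474.2,-326.0,115],-10.35);goto(o,[366,-200,115],-4.1)
t=ctrl.camera("top");np.save("t7.npy",t,allow_pickle=True)
# red plate centroid before/after withdraw
for n in("top0","t6","t7"):
    c=load(n+".npy")["color"].astype(int);m=(c[...,0]>140)&(c[...,1]<110)&(c[...,2]<110);m[:70]=0;m[160:]=0;m[:,:230]=0;m[:,260:]=0
    v,u=np.nonzero(m);print(n,len(u),u.mean(),v.mean())
E
```

```text
fx [ 1.  -0.5  0.3] mean [ 2.300e-01 -1.700e-01 -2.220e+00  5.000e-02  3.667e+02  8.954e+01] t 21.55 open 0.173
turn 0.1089 shift [171.5 342.4 -25.4] tilt z [ 1.1e-03 -2.0e-04 -1.0e+00]
turn -0.0002 shift [ 16.3 241.1 -25.4] tilt z [ 1.1e-03 -2.0e-04 -1.0e+00]
top0 569 246.46748681898066 121.63093145869948
t6 435 246.58850574712645 125.63448275862069
t7 452 246.25221238938053 126.73451327433628
```

>>> arm_command:
  plan: [0,3,-8,0,0,12,-12,0,1,24,-8,0,1,32,-2,0,2,34,0,0,2,34,0,0,3,34,0,0,3,34,0,0,6,34,0,0.027,14,30,0,0.027,22,26,0,0.027,26,20,0,0.028,26,14,0,0,22,8,0,0,12,4,0,0,4,2,0,0,0,0,0,0,0,0,0,0]

```text
time_s: 23.4
eef_pos: [0.4765, -0.322, 0.1191]
eef_rot: [-0.0, 0.996, -0.09, -0.0]
wrist_force: [0.2, 0.1, -2.1]
opening: 0.175
```

```bash
python3 - <<'E'
from h import *
from bench import ctrl
feel(3)
o=ctrl.get_obs();goto(o,[474.0,-326.0,55.8],-10.35)
E
```

```text
fx [ 0.2 -0.8 -0.1] mean [-2.0000e-01  8.0000e-02 -1.5300e+00  1.0000e-01  4.7653e+02  1.1921e+02] t 23.5 open 0.173
turn -0.0 shift [-1.8  4.4 63.5] tilt z [-5.e-04  4.e-04 -1.e+00]
```

>>> arm_command:
  plan: [-1,2.2,2,0,-0.8,2.2,8,0,0,0,10,0,0,0,5,0,0,0,1,0,0,0,0,0,0,0,0,0]

```text
time_s: 24.2
eef_pos: [0.4748, -0.3266, 0.0935]
eef_rot: [0.0, 0.996, -0.09, 0.0]
wrist_force: [0.2, -0.2, -2.0]
opening: 0.175
```

```bash
python3 - <<'E'
from h import *
from bench import ctrl
feel(3)
o=ctrl.get_obs();goto(o,[474.1,-326.1,55.8],-10.35)
E
```

```text
fx [ 0.2 -0.5 -0.1] mean [-1.4000e-01  1.9000e-01 -1.9400e+00  7.0000e-02  4.7484e+02  9.3570e+01] t 24.3 open 0.179
turn 0.0001 shift [-0.8 -0.4 37.8] tilt z [ 5.e-04 -5.e-04 -1.e+00]
```

>>> arm_command:
  plan: [-0.5,-0.4,6,0,0,0,9,0,0,0,8,0,0,0,5,0,0,0,3,0,0,0,2,0,0,0,1,0,0,0,0,0,0,0,0,0]

```text
time_s: 25.2
eef_pos: [0.4743, -0.3261, 0.0596]
eef_rot: [0.0, 0.996, -0.09, 0.0]
wrist_force: [0.5, 1.1, -2.4]
opening: 0.175
```

```bash
python3 - <<'E'
from h import *
from bench import ctrl
feel(4)
o=ctrl.get_obs();goto(o,[474.1,-326.1,55.8],-10.35);print(o["torque"])
E
```

```text
fx [ 0.5 -0.2  0.3 -0.2] mean [ 9.0000e-02  3.1000e-01 -1.7600e+00  7.0000e-02  4.7432e+02  5.9570e+01] t 25.35 open 0.174
turn -0.0 shift [-0.2  0.   3.7] tilt z [ 3.e-04 -3.e-04 -1.e+00]
[0.02535846 0.09079921 0.04026681]
```

>>> arm_command:
  plan: [0,0,1,0,0,0,1,0,0,0,0.7,0,0,0,0.3,0,0,0,0,0,0,0,0,0]

```text
time_s: 25.95
eef_pos: [0.4742, -0.326, 0.0563]
eef_rot: [-0.0, 0.996, -0.09, -0.0]
wrist_force: [0.5, -0.9, -1.8]
opening: 0.178
```

```bash
python3 -c "from h import *;feel(4)"
```

```text
fx [ 0.5 -0.6  1.5 -0.4] mean [ 2.4000e-01 -3.6000e-01 -1.4000e+00  6.0000e-02  4.7418e+02  5.6300e+01] t 26.1 open 0.178
```

>>> arm_command:
  plan: [0,0,0.4,0,0,0,0.4,0,0,0,0.2,0,0,0,0,0,0,0,0,0]

```text
time_s: 26.6
eef_pos: [0.4743, -0.326, 0.0556]
eef_rot: [0.0, 0.996, -0.09, 0.0]
wrist_force: [-0.0, 0.9, 2.5]
opening: 0.176
```

```bash
python3 -c "from h import *;feel(4)"
```

```text
fx [-0.  -0.8 -0.8 -1.2] mean [-6.9000e-01  1.0600e+00  2.4600e+00  2.1000e-01  4.7423e+02  5.5550e+01] t 26.75 open 0.171
```

Seated (fz +2.5, same height as when picked). Release.

>>> arm_command:
  plan: [0,0,0,0,0,0,0,0,0,0,0,0,0,0,0,0,0,0,0,0,0,0,0,0,0,0,0,0,0,0,0,0,0,0,0,0,0,0,0,0]
  grip: 1

```text
time_s: 27.75
eef_pos: [0.4742, -0.326, 0.0553]
eef_rot: [0.0, 0.996, -0.09, -0.0]
wrist_force: [0.5, 0.2, -0.2]
opening: 0.999
```

```bash
python3 -c "from h import *;feel(2)"
```

```text
fx [ 0.5 -0.1] mean [ 2.1000e-01 -2.7000e-01  3.0000e-02 -2.0000e-02  4.7416e+02  5.5300e+01] t 27.8 open 1.0
```

>>> arm_command:
  plan: [0,0,-6,0,0,0,-16,0,0,0,-26,0,0,0,-30,0,0,0,-30,0,-6,3,-26,0,-18,9,-14,0,-26,13,-5,0,-30,15,0,0,-30,15,0,0,-24,12,0,0,-12,6,0,0,-4,2,0,0,0,0,0,0,0,0,0,0]

```text
time_s: 29.3
eef_pos: [0.3139, -0.3727, 0.2086]
eef_rot: [0.0, 0.996, -0.09, 0.0]
wrist_force: [-0.4, -0.6, 0.6]
opening: 0.997
```

```bash
python3 - <<'E'
from h import *
from bench import ctrl
feel(2)
t=ctrl.camera("top");s=ctrl.camera("scene");np.save("t9.npy",t,allow_pickle=True);np.save("s9.npy",s,allow_pickle=True)
for n,c in(("top0",t),("scene0",s)):
    a=load(n+".npy")["color"].astype(int);d=np.abs(a-c["color"]).max(2)>50
    k,_,st,_=cv2.connectedComponentsWithStats(d.astype(np.uint8));print(n,[list(x) for x in st[1:] if x[4]>4])
f=lambda c,u,v,w,h:cv2.resize(c["color"][v:v+h,u:u+w,::-1],(400,600),interpolation=cv2.INTER_CUBIC)
cv2.imwrite("pics/fin.png",np.hstack([f(t,335,120,80,120),f(t,203,60,80,120)]))
E
```

```text
fx [-0.4  0.6] mean [ 1.2000e-01  1.2000e-01  3.8000e-01 -2.0000e-02  3.1397e+02  2.0849e+02] t 29.35 open 0.999
top0 [[np.int32(238), np.int32(114), np.int32(10), np.int32(6), np.int32(42)], [np.int32(237), np.int32(126), np.int32(10), np.int32(7), np.int32(42)], [np.int32(290), np.int32(241), np.int32(234), np.int32(179), np.int32(18638)], [np.int32(445), np.int32(264), np.int32(8), np.int32(6), np.int32(24)], [np.int32(222), np.int32(276), np.int32(68), np.int32(47), np.int32(1860)], [np.int32(202), np.int32(280), np.int32(17), np.int32(7), np.int32(30)], [np.int32(209), np.int32(287), np.int32(14), np.int32(3), np.int32(34)], [np.int32(198), np.int32(289), np.int32(3), np.int32(8), np.int32(13)], [np.int32(185), np.int32(290), np.int32(7), np.int32(3), np.int32(10)], [np.int32(173), np.int32(293), np.int32(10), np.int32(6), np.int32(15)], [np.int32(115), np.int32(296), np.int32(72), np.int32(46), np.int32(548)], [np.int32(191), np.int32(321), np.int32(14), np.int32(11), np.int32(78)], [np.int32(347), np.int32(322), np.int32(7), np.int32(4), np.int32(8)], [np.int32(310), np.int32(
[... 3190 characters left out ...]
(108), np.int32(6), np.int32(4), np.int32(17)], [np.int32(206), np.int32(119), np.int32(8), np.int32(5), np.int32(25)], [np.int32(225), np.int32(118), np.int32(10), np.int32(8), np.int32(48)], [np.int32(167), np.int32(135), np.int32(54), np.int32(31), np.int32(532)], [np.int32(174), np.int32(136), np.int32(8), np.int32(7), np.int32(23)], [np.int32(302), np.int32(284), np.int32(7), np.int32(5), np.int32(24)], [np.int32(297), np.int32(289), np.int32(10), np.int32(10), np.int32(67)], [np.int32(309), np.int32(294), np.int32(2), np.int32(5), np.int32(7)], [np.int32(293), np.int32(302), np.int32(10), np.int32(9), np.int32(60)], [np.int32(305), np.int32(307), np.int32(2), np.int32(3), np.int32(5)]]
```

View pics/fin.png

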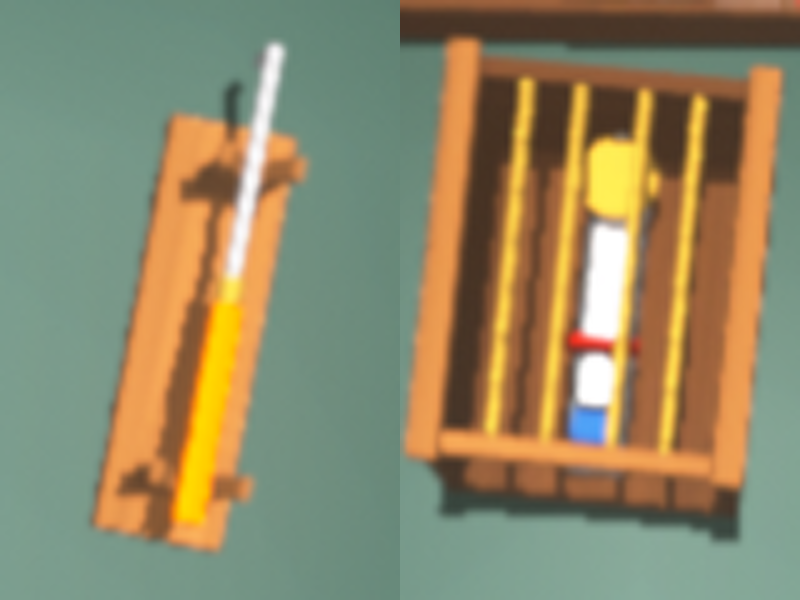

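```bash
python3 -c "
from bench import ctrl
ctrl.hand_in();print('ok')"
```

```text
the job is handed in; nothing more can be done
ok
```

The job is done and handed in at about 29 s. The bolt was drawn home onto its stop, and the hooked rod is back in its wooden rack.

**Pull:** The bolt slid at about 2.5 N, the pad showed at about 4 N, and then the pull rose steeply onto the stop. I held about 9.4 N mean for around a second. That is a little over 8 N, because roughly 2.5 N of it is the bolt's own friction. The highest wrist reading along the pull was 10.4 N. The forces are noisy by about ±0.7 N, and the arm flexed by a few tenths of a millimetre per newton. I only read force at the end of each move or while holding still, so I have no readings taken during a motion.

**Last checks:**
- **Bolt:** In the last picture the red plate sits about 30 mm nearer the open end than at the start, and it stayed there after I unhooked and withdrew. The draw measured from the arm's own travel was about 32 mm.
- **Rod:** It lies in the rack within about a pixel of where it was (about 2.5 mm), with the hook end the same way.
- **Other things:** Comparing pictures from before and after, I found no change at the bystanders. The changes were the bolt and otherwise areas near the robot and its shadow.
- **Robot:** The gripper is open and clear, with the wrist force near zero.

No check failed. In the air the camera suggested the rod tip drooped a few millimetres, but the two cameras only agree to within that much, so I left it. It made no difference when the rod seated.

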